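Turn the carving board over to its juice-groove face

TASK

The small beech carving board lies plain face up on the butcher's block, with one long edge hanging out over the block's side. Turn it over for carving, so that the face with the juice groove is up: tip it up by the overhanging edge and lay it down gently the other way, without letting it fall and slam. Then push it snug against the raised stop along the block's far side, squarely with no gap, and leave it flat with nothing overhanging; do not disturb the bowl, hand mixer, salt shaker or wooden spoon.

Things in the scene. Friction and masses are not known exactly. Their poses are not given: they have to be found in the camera images.
- block: dark end-grain butcher's block, 280 (its x) x 260 (its y) mm, heavy, does not move. Origin: centre of its underside, on the counter; axes along its sides, z up, flat top 50 mm up. A raised wooden stop runs along its +x side. The carving board overhangs its -y side by 30 to 50 mm, so a gap 50 mm high is left between the counter and the overhanging edge
- stop (a point): middle of the foot of the stop's inner face, on the block's top; the stop is a rail 16 mm wide, 20 mm high above the block's top and as long as the block's side (260 mm, along the block's y); its inner face, at right angles to the block's x, looks to the block's -x. The board's short end starts 5 to 35 mm short of it
- board: flat beech carving board, 200 (its x) x 120 (its y) x 18 mm, loose, 0.2 to 0.4 kg. Origin: centre of the face with the juice groove (10 mm wide, 11 mm in from the edge), which is underneath at the start; the other face is plain. At the start -y is the overhanging long edge, +y the one on the block, z (grooved to plain face) is up. Stood on a long edge it just balances
- board_corner0 (a point): corner of the carving board at half its thickness, (-100, -60, 9) mm in the board's frame
- board_corner1 (a point): corner of the carving board at half its thickness, (+100, -60, 9) mm in the board's frame
- board_corner2 (a point): corner of the carving board at half its thickness, (+100, +60, 9) mm in the board's frame
- board_corner3 (a point): corner of the carving board at half its thickness, (-100, +60, 9) mm in the board's frame
- bowl: white enamel bowl, 210 mm across and 85 mm high, standing on the counter to one side, to be left alone. Origin: centre of its underside
- mixer: orange hand mixer standing on its heel, 200 mm high, 80 mm wide, beaters sticking out level to 160 mm along its x at 140 mm height, handle loop to 105 mm along its -x; to be left alone. Origin: centre of its underside
- shaker: glass salt shaker with a steel twist cap, 50 mm across and 99 mm high, standing on the counter beyond the block, to be left alone. Origin: centre of its underside
- beech_spoon: beechwood spoon 200 mm long lying on the counter beyond the block, to be left alone. Origin: under the middle of its length, x along it
There are look-alikes about, which are no part of the job. What is meant by the board is not red, and is the larger of those in its own colour.

How it is judged:
By the outcome, as a careful person would: the job done as asked, in the order asked, and still so for the second after the job is handed in, with the robot touching nothing.
It also fails if it takes over 64 s, if anything falls off the work surface, if the arm or the gripper's body presses on something with over 40 N, if the wrist force passes 120 N, or if a joint passes its speed limit or range.

ROBOT

A 6-joint arm with a two-finger parallel gripper is mounted at the origin on the work surface. World frame = base frame: x ahead of the robot, y to its left, z up, the work surface at z = 0. Lengths are in mm, angles in rad, forces in N, time in s.
With the tool pointing down it reaches from about 350 to 875 mm from the base axis. Payload 4.2 kg.
Tool frame: the origin (TCP) lies midway between the tips of the shut fingers; the grasp point (between the pads) lies 19 mm behind it; y points along the fingers, x is the direction in which the jaws open and shut, and the axes are right-handed (so a half turn about y gives the same grasp; the last joint's range is limited). The gripper opens to 85 mm and grips with 20 to 120 N. Pads are 22 mm wide; open, the fingers measure 114 mm over their backs; the gripper's body (76 mm by 85 mm) begins 54 mm behind the grasp point. The pads swing forward as they close: fully open they stand 13 mm farther back than shut.
Start: joints at [1.507, 0.385, 0.008, 0, -1.194, -0.259], TCP at [198.232, 592.708, 231.312] pointing down, gripper open.
Joint ranges: [-3.14, 3.14], [-1.21, 2.06], [-1.07, 1.41], [-3.16, 2.05], [-2.99, -0.16], [-3.1, 3.1]. Speed limits (rad/s): [2.79, 2.79, 3.14, 3.14, 3.14, 3.14].

INTERFACE

Orientations are given as a unit quaternion [x, y, z, w].
In Python, from bench import read_state, get_image, job_done gives the robot as it stands.
- The arm moves only by the tool play_rows, never from a script. Its argument "series" is a list of rows, each a list of 7 numbers: the shift along the tool's x, y, z in m, then the turn, a rotation vector about the tool's x, y, z in rad, then the finger opening in m, from 0 to 0.0854. In form: [[x, y, z, wx, wy, wz, claw], ...]. A call has 1 to 10 rows; each row shifts and turns the pose as measured when the row begins, along the tool's axes as they then stand; what a row does not reach is not made up. A row lasts 1/10 s, in which the tool goes at most 50 mm and 8.59 degrees, less where a joint would pass 70% of its speed; a pose out of reach is approached as far as the arm can. A call with a gripper value outside its range is refused whole. The fingers move at their own pace and stop on an object; the grip force is fixed at half the most. Time passes only in rows, so rows that do not move let the fingers close. It gives the time, the measured TCP pose, the force and the opening at its end, in the units of the state.
- read_state(): the state, without advancing time (a new reading comes with each control period).
- get_image(name): name is "scene" or "top" or "wrist"; returns a dict with "color" (384x512x3 uint8, red, green, blue), "intrinsics" (3x3 intrinsics, pixels), "D" ([k1, k2, p1, p2, k3] as OpenCV has them; the pictures are not rectified), "origin" and "orientation" of the camera in the world. Camera axes: x right, y down, z forward; pixel columns grow to the right and rows downward; lengths in mm; the calibration is good to about 2 mm. A picture is of the moment at which its call begins. There is no depth.
- job_done(): hands the job in, once; it reports no verdict.
The state is a dict: "clock": time; "joints": joint angles; "joint_vel": joint speeds; "joint_efforts": joint torques, N m; "position": TCP position; "ee_rot": TCP orientation; "contact_force": force on the tool from outside, world axes, zero at the start; "wrist_torque": the same for the moment, N m; "gripper_width": finger opening in mm.
Only numpy, scipy, OpenCV 4.12 (cv2) and the standard library are available. Lean on these libraries where they do the work, as an engineer would, in place of code of your own. Each camera call takes 0.05 s, during which the arm holds its last target. There are 200 camera calls.

## Working session

There is one attempt and no reset: what is moved stays moved. The work goes in short steps, Python scripts to look and compute and a tool call to move; the robot and the scene stay as the last step left them, time stands still between calls to the robot, and variables do not carry over. Pictures are saved under pics/ and viewed, about 8 in all and at most 12, crops included, and the job is handed in when it is done.

Besides the shell and the picture viewer there is one more tool, called by a JSON object that holds its "api" and its "payload". play_rows: Moves the arm, as the interface text tells. Its arguments: {"type":"object","properties":{"series":{"type":"array","items":{"type":"array","items":{"type":"number"}}}},"required":["series"]}

```bash
ls; mkdir -p pics; python3 - <<'E'
from bench import *
import cv2,numpy as np
print(read_state())
for n in ("scene","top"):
    d=get_image(n); cv2.imwrite(f"pics/{n}0.png",d["color"][:,:,::-1]); np.savez(f"pics/{n}0.npz",**d)
    print(n,d["intrinsics"],d["D"],d["origin"],d["orientation"])
E
```

```text
pics
{'clock': 0.0, 'joints': array([ 1.50658041e+00,  3.85561121e-01,  6.63231032e-03, -4.94042968e-04,
       -1.19394506e+00, -2.58601643e-01]), 'joint_vel': array([-1.27932596e-03,  4.80179756e-04, -1.02173881e-03, -3.09926936e-04,
        4.79669469e-05, -1.03624654e-04]), 'joint_efforts': array([ 1.38133109e-04, -3.92290914e+01,  1.88402975e+01,  4.18638647e+00,
       -4.59129267e-03, -5.21995418e-06]), 'position': array([198.0732038 , 592.18739763, 230.22206697]), 'ee_rot': array([ 0.4136859 , -0.57342845,  0.57435689, -0.41250205]), 'contact_force': array([ 0.14133472,  0.45524211, -0.13822419]), 'wrist_torque': array([ 0.05007845, -0.0050489 , -0.00218258]), 'gripper_width': 85.4340504068032}
scene [[430.15895071   0.         265.14304087]
 [  0.         430.15895071 198.22916511]
 [  0.           0.           1.        ]] [-0.01993466  0.          0.          0.          0.        ] [1129.89098881 -864.16864539 1040.22071132] [ 0.87905308  0.25893625 -0.11853366 -0.38231855]
top [[385.18755226   0.         255.75323721]
 [  0.         385.18755226 189.17372294]
 [  0.           0.           1.        ]] [-0.03265356  0.          0.          0.          0.        ] [ 351.95969964   15.72115941 1353.00287695] [ 0.71521369 -0.69449293  0.06146763 -0.0486896 ]
```

View pics/scene0.png

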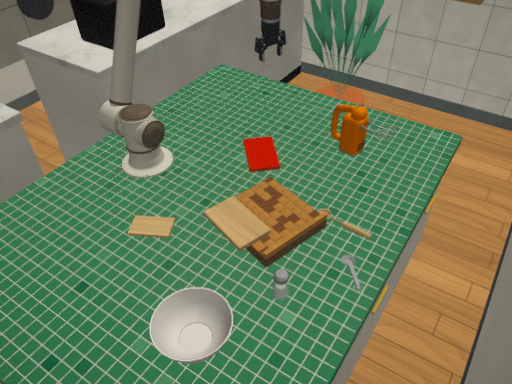

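View pics/top0.png

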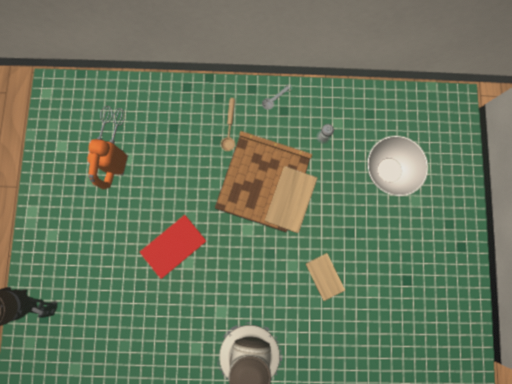

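The board lies on the dark block (top view, block about (218–310, 133–231), board about (266–316, 165–231)). The stop is at the image-top side, and the overhang is to the right (world −y). Next I'll measure the corners.

```bash
cat > h.py <<'E'
import numpy as np,cv2
from scipy.spatial.transform import Rotation as R
from bench import read_state,get_image
def snap(n,f=None):
    d=get_image(n)
    if f: cv2.imwrite(f,d["color"][:,:,::-1])
    return d
def ray(d,uv):
    p=cv2.undistortPoints(np.float64(uv).reshape(-1,1,2),d["intrinsics"],d["D"]).reshape(-1,2)
    return np.c_[p,np.ones(len(p))]@R.from_quat(d["orientation"]).as_matrix().T
def onz(d,uv,z):
    v=ray(d,uv); o=np.array(d["origin"]); return o+v*((z-o[2])/v[:,2])[:,None]
def proj(d,P):
    Rm=R.from_quat(d["orientation"]).as_matrix(); o=np.array(d["origin"])
    return cv2.projectPoints(np.float64(P).reshape(-1,1,3),cv2.Rodrigues(Rm.T)[0],-Rm.T@o,d["intrinsics"],d["D"])[0].reshape(-1,2)
def load(f):
    z=np.load(f); return {k:z[k] for k in z}
E
python3 - <<'E'
from h import *
print(R.from_quat(read_state()["ee_rot"]).as_matrix().round(3))
for n in("top","scene"):
    d=load(f"pics/{n}0.npz"); hsv=cv2.cvtColor(d["color"],cv2.COLOR_RGB2HSV)
    print(hsv[197,292] if n=="top" else hsv[220,235], hsv[277,325] if n=="top" else hsv[226,150])
    m=((hsv[...,0]>10)&(hsv[...,0]<25)&(hsv[...,1]>60)&(hsv[...,1]<150)&(hsv[...,2]>140)).astype(np.uint8)
    m=cv2.morphologyEx(m,cv2.MORPH_OPEN,np.ones((3,3)))
    for c in cv2.findContours(m,0,1)[0]:
        if cv2.contourArea(c)>300:
            b=cv2.boxPoints(cv2.minAreaRect(c)); print(n,cv2.contourArea(c),b.round(1).tolist()); print(onz(d,b,68 if len(b) else 0).round(1).tolist())
    m2=((hsv[...,0]<25)&(hsv[...,1]>60)).astype(np.uint8)
d=load("pics/top0.npz")["color"]; a=cv2.resize(d[120:245,200:330],None,fx=4,fy=4,interpolation=cv2.INTER_CUBIC)
d=load("pics/scene0.npz")["color"]; b=cv2.resize(d[170:270,195:335],None,fx=4,fy=4,interpolation=cv2.INTER_CUBIC)
w=np.zeros((500,1080,3),np.uint8); w[:500,:520]=a; w[:400,520:1080]=b
cv2.imwrite("pics/crop.png",cv2.resize(w,(799,370))[:,:,::-1])
E
```

```text
[[-0.317 -0.     0.948]
 [-0.948 -0.002 -0.317]
 [ 0.002 -1.     0.   ]]
[ 17 104 182] [ 17 102 188]
top 929.5 [[304.79998779296875, 263.6000061035156], [326.3999938964844, 252.8000030517578], [344.79998779296875, 289.6000061035156], [323.20001220703125, 300.3999938964844]]
[[311.4, -173.1, 68.0], [348.4, -244.5, 68.0], [230.8, -305.3, 68.0], [194.9, -234.3, 68.0]]
top 5789.5 [[215.5, 206.5], [238.89999389648438, 136.3000030517578], [321.1000061035156, 163.6999969482422], [297.70001220703125, 233.89999389648438]]
[[491.5, 128.4, 68.0], [737.2, 58.5, 68.0], [649.7, -226.3, 68.0], [408.1, -148.5, 68.0]]
top 352.0 [[478.0, 83.0], [500.0, 83.0], [500.0, 104.0], [478.0, 104.0]]
[[969.0, -799.8, 68.0], [973.1, -883.0, 68.0], [892.3, -876.2, 68.0], [888.5, -793.9, 68.0]]
top 3409.0 [[-20.200000762939453, 284.8999938964844], [3.200000047683716, 64.0], [31.399999618530273, 67.0], [8.0, 287.79998779296875]]
[[210.2, 887.6, 68.0], [979.2, 911.0, 68.0], [970.1, 807.1, 68.0], [204.2, 792.7, 68.0]]
[ 18 119 190] [ 19 116 193]
scene 684.5 [[128.6999969482422, 233.3000030517578], [129.89999389648438, 214.89999389648438], [173.3000030517578, 217.60000610351562], [172.10000610351562, 236.0]]
[[280.9, -348.6, 68.0], [224.8, -289.7, 68.0], [351.2, -223.5, 68.0], [401.6, -284.7, 68.0]]
scene 1654.0 [[204.0, 212.0], [228.5, 187.5], [270.0, 229.0], [245.5, 253.5]]
[[417.8, -150.8, 68.0], [413.1, -12.4, 68.0], [637.5, -99.4, 68.0], [629.8, -220.4, 68.0]]
```

View pics/crop.png

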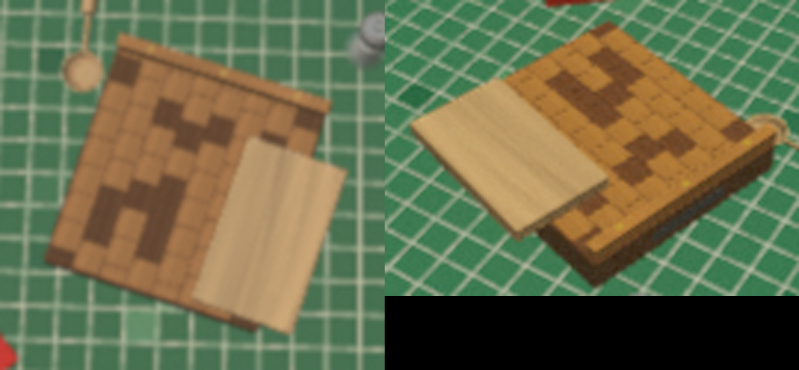

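```bash
python3 - <<'E'
from h import *
d=load("pics/top0.npz"); s=2.959
f=lambda a:np.array(a,float)/s+[200,120]
print("board",onz(d,f([(192,298),(291,333),(346,173),(250,138)]),68).round(1).tolist())
print("stop top outer",onz(d,f([(120,37),(330,103)]),70).round(1).tolist())
print("block -x top",onz(d,f([(47,261),(257,325)]),50).round(1).tolist())
E
```

```text
board [[448.8, -38.2, 68.0], [412.7, -150.6, 68.0], [597.7, -212.1, 68.0], [635.3, -100.7, 68.0]]
stop top outer [[750.3, 53.2, 70.0], [679.4, -192.8, 70.0]]
block -x top [[487.6, 128.4, 50.0], [421.5, -113.9, 50.0]]
```

{"api": "play_rows", "payload": {"series": [[0.032,-0.01,0.03,0,0,0,0.085],[0.032,-0.01,0.03,0,0,0,0.085],[0.032,-0.01,0.03,0,0,0,0.085],[0.032,-0.01,0.03,0,0,0,0.085],[0.032,-0.01,0.03,0,0,0,0.085],[0.032,-0.01,0.03,0,0,0,0.085],[0.032,-0.01,0.03,0,0,0,0.085],[0.032,-0.01,0.03,0,0,0,0.085],[0.032,-0.01,0.03,0,0,0,0.085],[0.032,-0.01,0.03,0,0,0,0.085]]}}

```text
clock: 1.1
position: [383.2, 181.1, 329.2]
ee_rot: [0.42, -0.569, 0.575, -0.411]
contact_force: [0.4, 0.7, -0.6]
gripper_width: 84.6
```

{"api": "play_rows", "payload": {"series": [[0.031,-0.004,0.034,0,0,0,0.085],[0.031,-0.004,0.034,0,0,0,0.085],[0.031,-0.004,0.034,0,0,0,0.085],[0.031,-0.004,0.034,0,0,0,0.085],[0.031,-0.004,0.034,0,0,0,0.085],[0.031,-0.004,0.034,0,0,0,0.085],[0,0,0,0,0,0,0.085]]}}

```text
clock: 1.8
position: [523.5, -73.6, 356.5]
ee_rot: [0.419, -0.57, 0.575, -0.41]
contact_force: [-0.4, 0.5, -0.6]
gripper_width: 85.2
```

```bash
python3 - <<'E'
from h import *
d=snap("wrist","pics/w1.png"); np.savez("pics/w1.npz",**d)
s=read_state(); print(s["joints"].round(3),s["position"].round(1),R.from_quat(s["ee_rot"]).as_matrix().round(3).tolist())
print(d["intrinsics"][0,0],d["D"],d["origin"],R.from_quat(d["orientation"]).as_matrix().round(2).tolist())
E
```

```text
[ 0.177  0.155 -0.003  0.01  -1.421  1.076] [522.5 -72.  356.3] [[-0.311, -0.006, 0.95], [-0.95, -0.012, -0.311], [0.013, -1.0, -0.002]]
269.90061531650167 [-0.05680186  0.          0.          0.          0.        ] [602.86936347 -97.38826074 497.9041431 ] [[-0.31, -0.9, -0.31], [-0.95, 0.3, 0.09], [0.01, 0.32, -0.95]]
```

View pics/w1.png

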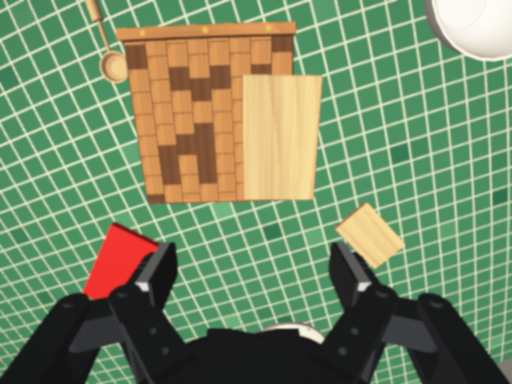

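The wrist view is clear: board corners at about (243,75), (322,76), (313,199), (243,198); stop at about (118–296, 22–40); block -x edge at about (148,203).

```bash
python3 - <<'E'
from h import *
d=load("pics/w1.npz"); hsv=cv2.cvtColor(d["color"],cv2.COLOR_RGB2HSV)
for p in [(280,140),(140,100),(200,60),(200,31),(310,190),(290,45)]: print(p,hsv[p[1],p[0]])
w=((hsv[...,0]>5)&(hsv[...,0]<28)&(hsv[...,1]>60)).astype(np.uint8); w[:, :100]=0; w[210:]=0; w[:,330:]=0
b=(w>0)&(hsv[...,2]>190)&(hsv[...,1]<135); b=b.astype(np.uint8)
b[:60]=0; b=cv2.morphologyEx(b,cv2.MORPH_OPEN,np.ones((7,7))); 
def quad(m):
    c=max(cv2.findContours(m,0,1)[0],key=cv2.contourArea); h=cv2.convexHull(c)
    e=cv2.approxPolyDP(h,5,True).reshape(-1,2); pts=c.reshape(-1,2).astype(float); L=[]
    for i in range(len(e)):
        p,q=e[i],e[(i+1)%len(e)]; u=(q-p)/np.linalg.norm(q-p); n=np.array([-u[1],u[0]]); t=(pts-p)@u
        k=(abs((pts-p)@n)<3)&(t>6)&(t<np.linalg.norm(q-p)-6)
        vx,vy,x,y=cv2.fitLine(pts[k].astype(np.float32),cv2.DIST_HUBER,0,.01,.01).ravel(); L.append(np.cross([x,y,1],[x+vx,y+vy,1]))
    X=[np.cross(L[i-1],L[i]) for i in range(len(L))]; return np.array([x[:2]/x[2] for x in X])
q=quad(b); W=onz(d,q,68); print(q.round(1).tolist(),"\n board",W[:,:2].round(1).tolist(),np.linalg.norm(W-np.roll(W,1,0),axis=1).round(1))
e=W; 
for i in range(len(W)): v=W[(i+1)%len(W)]-W[i]; print("edge yaw",np.degrees(np.arctan2(v[1],v[0])).round(2))
print("centre",W.mean(0))
w[60:205,235:]=0
w=cv2.morphologyEx(w,cv2.MORPH_OPEN,np.ones((5,5)))
c=max(cv2.findContours(w,0,1)[0],key=cv2.contourArea); print(cv2.approxPolyDP(cv2.convexHull(c),3,True).reshape(-1,2).tolist())
a=cv2.resize(d["color"][10:70,105:305],None,fx=4,fy=4,interpolation=cv2.INTER_CUBIC); a2=cv2.resize(d["color"][180:215,130:330],None,fx=4,fy=4,interpolation=cv2.INTER_CUBIC)
cv2.imwrite("pics/c2.png",np.vstack([a,a2])[:,:,::-1])
E
```

```text
(280, 140) [ 18 106 231]
(140, 100) [ 14 151 219]
(200, 60) [ 14 151 213]
(200, 31) [ 15 151 203]
(310, 190) [ 19 103 240]
(290, 45) [ 12 146 129]
[[321.4, 75.0], [312.1, 199.0], [243.4, 199.0], [242.0, 75.0]] 
 board [[601.0, -210.3], [413.3, -147.8], [450.7, -36.1], [637.4, -97.5]] [118.5 197.8 117.7 196.5]
edge yaw 161.57
edge yaw 71.5
edge yaw -18.2
edge yaw -107.86
centre [ 525.60096684 -122.93754445   68.        ]
[[295, 22], [292, 59], [234, 201], [148, 203], [100, 70], [100, 60], [115, 29]]
```

View pics/c2.png

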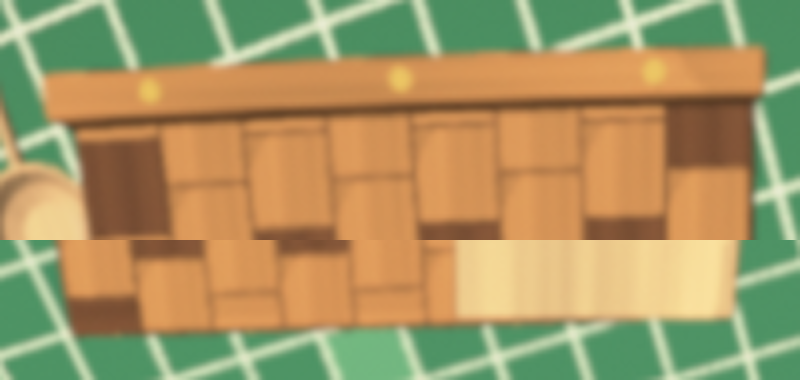

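```bash
python3 - <<'E'
from h import *
d=load("pics/w1.npz")
q=[(116.75,40.5),(296,34.25),(116.25,28.75),(296.25,21.75)]; W=onz(d,q,70)[:,:2]
for a,b in((0,1),(2,3)): v=W[a]-W[b]; print(W[a].round(1),W[b].round(1),np.linalg.norm(v).round(1),"block yaw",(np.degrees(np.arctan2(v[1],v[0]))-90).round(2))
print("-x corner",onz(d,[(148.75,203.3)],50))
v=W[0]+W[2]-W[1]-W[3]; by=v/np.linalg.norm(v); bx=np.array([by[1],-by[0]]); S=(W[0]+W[1])/2
print("bx",bx,"stop foot",S,"block centre",S-bx*124)
C=onz(d,[(148.75,203.3)],50)[0,:2]; print("corner in block frame",(C-(S-bx*124))@np.c_[bx,by])
P=np.array([[601.0,-210.3],[413.3,-147.8],[450.7,-36.1],[637.4,-97.5]]); print("board corners in block frame",((P-(S-bx*124))@np.c_[bx,by]).round(1).tolist())
E
```

```text
[740.4  58.3] [ 665.5 -188.6] 258.0 block yaw -16.88
[754.7  52.3] [ 681.  -193.4] 256.5 block yaw -16.71
-x corner [[490.14741418 129.98126529  50.        ]]
bx [ 0.95735705 -0.28890738] stop foot [702.91227866 -65.13107981] block centre [584.2000042  -29.30656456]
corner in block frame [-136.06134008  125.32283976]
board corners in block frame [[68.4, -168.4], [-129.4, -162.8], [-125.8, -45.1], [70.6, -49.9]]
```

```bash
cat >> h.py <<'E'
def Rt(yaw,th):
    "tool orientation: yaw in deg of tool z (board x), th=0 points along +by, -90 down, -180 along -by"
    c,s=np.cos(np.radians(yaw)),np.sin(np.radians(yaw)); bx=np.array([c,s,0]); by=np.array([-s,c,0]); z=np.array([0,0,1.])
    t=np.radians(th); y=np.cos(t)*by+np.sin(t)*z; return np.c_[np.cross(y,bx),y,bx]
def T(p,Rm): M=np.eye(4); M[:3,:3]=Rm; M[:3,3]=p; return M
def cur():
    s=read_state(); return T(s["position"],R.from_quat(s["ee_rot"]).as_matrix())
def plan(pt,Rm,n,A=None):
    from scipy.linalg import logm,expm
    A=cur() if A is None else A; D=np.linalg.inv(A)@T(pt,Rm); D[:3,3]/=1000
    w=R.from_matrix(D[:3,:3]).as_rotvec(); X=np.real(logm(D)); E=expm(X/n)
    row=np.r_[E[:3,3],w/n]; print("n",n,"row",row.round(4).tolist(),"mm/row",(np.linalg.norm(row[:3])*1e3).round(1),"deg/row",np.degrees(np.linalg.norm(row[3:])).round(2))
    P=A.copy(); E[:3,3]*=1000
    for i in range(n):
        P=P@E
        if i%3==2: print("  ",P[:3,3].round(0))
def st():
    s=read_state(); M=R.from_quat(s["ee_rot"]).as_matrix()
    z=M[:,2]; y=M[:,1]; print("t",round(float(s["clock"]),2),"j",s["joints"].round(2),"p",s["position"].round(1),"yaw",np.degrees(np.arctan2(z[1],z[0])).round(2),"zz",z[2].round(3),"y",y.round(3),"F",s["contact_force"].round(1),"w",round(float(s["gripper_width"]),1))
E
python3 - <<'E'
from h import *
st()
plan([478.5,-265,180],Rt(-18.3,0),14)
E
```

```text
t 1.85 j [ 0.18  0.16 -0.    0.01 -1.42  1.08] p [522.5 -72.  356.3] yaw -18.15 zz -0.002 y [-0.006 -0.012 -1.   ] F [ 0.2  0.6 -0.3] w 84.8
n 14 row [0.021, 0.0002, 0.0013, 0.0003, 0.0, 0.1131] mm/row 21.0 deg/row 6.48
   [ 507. -133.  350.]
   [ 493. -187.  322.]
   [ 483. -231.  278.]
   [ 478. -258.  221.]
```

{"api": "play_rows", "payload": {"series": [[0.021,0,0.0013,0,0,0.113,0.05],[0.021,0,0.0013,0,0,0.113,0.05],[0.021,0,0.0013,0,0,0.113,0.05],[0.021,0,0.0013,0,0,0.113,0.05],[0.021,0,0.0013,0,0,0.113,0.05],[0.021,0,0.0013,0,0,0.113,0.05],[0.021,0,0.0013,0,0,0.113,0.05],[0.021,0,0.0013,0,0,0.113,0.05],[0.021,0,0.0013,0,0,0.113,0.05],[0.021,0,0.0013,0,0,0.113,0.05]]}}

```text
clock: 2.85
position: [483.7, -231.1, 263.1]
ee_rot: [-0.042, 0.7, -0.246, 0.669]
contact_force: [0.8, 0.2, -0.3]
gripper_width: 50.0
```

```bash
python3 - <<'E'
from h import *
st()
plan([478.5,-265,150],Rt(-18.3,0),6)
E
```

```text
t 2.85 j [-0.75  0.52  0.17 -1.02 -1.82  2.1 ] p [ 483.7 -231.1  263.1] yaw -16.74 zz 0.016 y [ 0.27   0.876 -0.4  ] F [ 0.8  0.2 -0.3] w 50.0
n 6 row [0.0198, -0.001, 0.0007, 0.0039, 0.0035, 0.0686] mm/row 19.8 deg/row 3.94
   [ 480. -254.  208.]
   [ 478. -265.  150.]
```

{"api": "play_rows", "payload": {"series": [[0.02,-0.001,0.001,0.004,0.0035,0.069,0.05],[0.02,-0.001,0.001,0.004,0.0035,0.069,0.05],[0.02,-0.001,0.001,0.004,0.0035,0.069,0.05],[0.02,-0.001,0.001,0.004,0.0035,0.069,0.05],[0.02,-0.001,0.001,0.004,0.0035,0.069,0.05],[0.02,-0.001,0.001,0.004,0.0035,0.069,0.05],[0,0,0,0,0,0,0.05]]}}

```text
clock: 3.55
position: [480.0, -259.1, 138.9]
ee_rot: [0.122, 0.703, -0.1, 0.694]
contact_force: [-0.0, 0.6, -0.8]
gripper_width: 49.9
```

```bash
python3 - <<'E'
from h import *
st()
plan([484.8,-246,59],Rt(-18.3,0),6)
E
```

```text
t 3.55 j [-0.87  0.89  0.19 -1.22 -2.    2.32] p [ 480.  -259.1  138.9] yaw -18.07 zz -0.018 y [0.311 0.95  0.029] F [-0.   0.6 -0.8] w 49.9
n 6 row [0.0134, 0.0021, 0.0002, 0.0006, -0.003, -0.0048] mm/row 13.5 deg/row 0.32
   [ 482. -252.   99.]
   [ 485. -246.   59.]
```

{"api": "play_rows", "payload": {"series": [[0.013,0.002,0,0,-0.003,-0.005,0.05],[0.013,0.002,0,0,-0.003,-0.005,0.05],[0.013,0.002,0,0,-0.003,-0.005,0.05]]}}

```text
clock: 3.85
position: [483.3, -251.2, 101.8]
ee_rot: [0.111, 0.699, -0.108, 0.699]
contact_force: [-0.0, 0.1, 0.1]
gripper_width: 49.8
```

```bash
python3 - <<'E'
from h import *
st()
d=snap("scene"); im=cv2.resize(d["color"][120:320,90:340],None,fx=3,fy=3,interpolation=cv2.INTER_CUBIC); cv2.imwrite("pics/s2.png",im[:,:,::-1])
plan([484.8,-246,59],Rt(-18.3,0),3)
E
```

```text
t 3.85 j [-0.85  0.93  0.18 -1.19 -1.96  2.4 ] p [ 483.3 -251.2  101.8] yaw -17.83 zz -0.001 y [0.306 0.952 0.005] F [-0.   0.1  0.1] w 49.8
n 3 row [0.0137, 0.0015, 0.0001, 0.0026, -0.0014, -0.0022] mm/row 13.7 deg/row 0.21
   [ 485. -246.   59.]
```

View pics/s2.png

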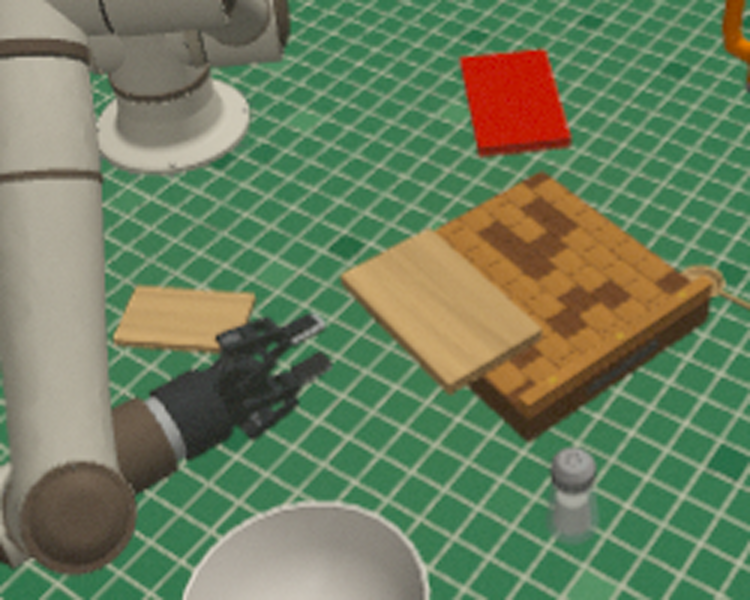

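The gripper is at about (270,370), open and level, behind the overhanging edge. The wrist cap at (78,515) is large and low, so I'll approach tilted about 15° downward to keep it off the counter. First I'll check where the mixer is for the other side.

```bash
python3 - <<'E'
from h import *
d=load("pics/top0.npz"); print("mixer px->z100",onz(d,[(112,160),(110,115),(98,185),(90,150),(126,158)],110)[:,:2].round(0).tolist())
print("bowl rim",onz(d,[(398,166),(368,166),(428,166)],85)[:,:2].round(0).tolist(),"shaker",onz(d,[(326,131)],90)[:,:2].round(0))
by=np.array([.314,.949]); c=np.array([525.6,-122.9])
p=c-30*by; print(p)
print("pre"); plan([*(p-55*by),59+15],Rt(-18.3,-15),5)
E
```

```text
mixer px->z100 [[630.0, 472.0], [785.0, 493.0], [546.0, 511.0], [662.0, 548.0], [639.0, 427.0]]
bowl rim [[647.0, -487.0], [643.0, -383.0], [650.0, -591.0]] shaker [[ 760. -239.]]
[ 516.18 -151.37]
pre
n 5 row [0.0042, 0.0104, 0.0001, 0.0017, -0.0006, -0.0537] mm/row 11.2 deg/row 3.08
   [ 493. -221.   86.]
```

```bash
python3 - <<'E'
from h import *
by=np.array([.314,.949]); c=np.array([525.6,-122.9]); pv=c+60*by
A=[*(pv-145*by),62]; plan(A,Rt(-18.3,-15),5)
plan([*(pv-87*by),58],Rt(-18.3,-15),4,T(A,Rt(-18.3,-15)))
E
```

```text
n 5 row [0.0066, 0.0106, 0.0001, 0.0017, -0.0006, -0.0537] mm/row 12.5 deg/row 3.08
   [ 493. -221.   79.]
n 4 row [-0.0028, 0.0143, 0.0, -0.0, -0.0, 0.0] mm/row 14.5 deg/row 0.0
   [ 513. -162.   59.]
```

{"api": "play_rows", "payload": {"series": [[0.0066,0.0106,0,0.0017,-0.0006,-0.054,0.06],[0.0066,0.0106,0,0.0017,-0.0006,-0.054,0.06],[0.0066,0.0106,0,0.0017,-0.0006,-0.054,0.06],[0.0066,0.0106,0,0.0017,-0.0006,-0.054,0.06],[0.0066,0.0106,0,0.0017,-0.0006,-0.054,0.06],[0,0,0,0,0,0,0.06]]}}

```text
clock: 4.5
position: [500.3, -201.7, 64.0]
ee_rot: [0.012, 0.703, -0.209, 0.679]
contact_force: [0.3, -0.6, 0.6]
gripper_width: 60.2
```

```bash
python3 - <<'E'
from h import *
by=np.array([.314,.949]); c=np.array([525.6,-122.9]); pv=c+60*by
st(); plan([*(pv-87*by),58],Rt(-18.3,-15),5)
E
```

```text
t 4.5 j [-0.74  0.83  0.06 -1.08 -1.66  2.43] p [ 500.3 -201.7   64. ] yaw -18.09 zz 0.011 y [ 0.301  0.912 -0.278] F [ 0.3 -0.6  0.6] w 60.2
n 5 row [-0.0019, 0.0111, -0.0001, 0.0001, 0.0023, 0.004] mm/row 11.2 deg/row 0.26
   [ 510. -170.   60.]
```

{"api": "play_rows", "payload": {"series": [[-0.0019,0.011,0,0,0.002,0.004,0.06],[-0.0019,0.011,0,0,0.002,0.004,0.06],[-0.0019,0.011,0,0,0.002,0.004,0.06],[-0.0019,0.011,0,0,0.002,0.004,0.06],[-0.0019,0.011,0,0,0.002,0.004,0.06]]}}

```text
clock: 5.0
position: [519.2, -146.8, 59.2]
ee_rot: [0.022, 0.706, -0.202, 0.679]
contact_force: [1.3, -0.1, -0.0]
gripper_width: 60.0
```

```bash
python3 - <<'E'
from h import *
by=np.array([.314,.949]); c=np.array([525.6,-122.9]); pv=c+60*by
st(); print(pv-87*by); plan([*(pv-86*by),80],Rt(-18.3,-15),8)
d=snap("scene"); im=cv2.resize(d["color"][150:280,150:350],None,fx=4,fy=4,interpolation=cv2.INTER_CUBIC); cv2.imwrite("pics/s3.png",im[:,:,::-1])
E
```

```text
t 5.0 j [-0.67  0.83  0.   -1.14 -1.61  2.45] p [ 519.2 -146.8   59.2] yaw -18.35 zz 0.004 y [ 0.305  0.917 -0.256] F [ 1.3 -0.1 -0. ] w 60.0
[ 517.122 -148.523]
n 8 row [-0.0025, -0.0008, -0.0002, -0.0002, 0.0004, -0.0003] mm/row 2.6 deg/row 0.03
   [ 519. -147.   67.]
   [ 518. -147.   75.]
```

View pics/s3.png

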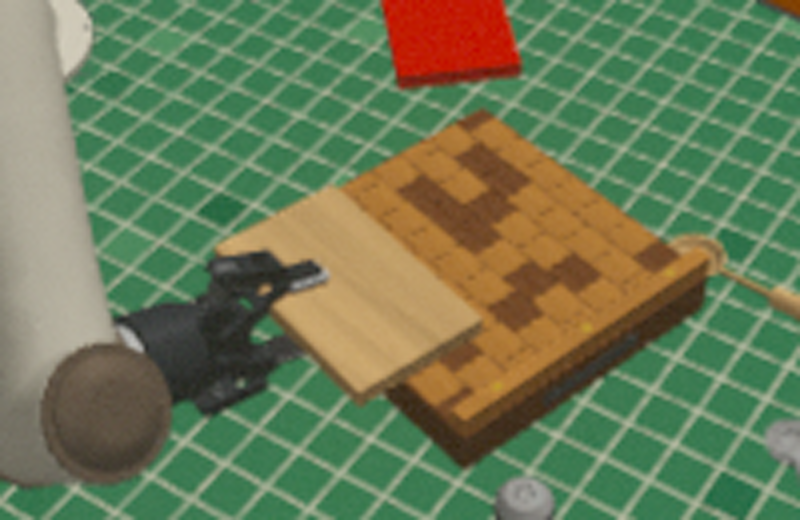

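Jaws straddle the overhanging edge: upper finger at (320,275) above the plain face, lower finger under it at (300,350). I'll close while rising so the edge comes up to the 15° tilt.

{"api": "play_rows", "payload": {"series": [[-0.0025,-0.0008,0,0,0,0,0.052],[-0.0025,-0.0008,0,0,0,0,0.046],[-0.0025,-0.0008,0,0,0,0,0.04],[-0.0025,-0.0008,0,0,0,0,0.035],[-0.0025,-0.0008,0,0,0,0,0.03],[-0.0025,-0.0008,0,0,0,0,0.026],[-0.0025,-0.0008,0,0,0,0,0.022],[-0.0025,-0.0008,0,0,0,0,0.018],[-0.0015,0,0,0,0,0,0.012],[0,0,0,0,0,0,0.005]]}}

```text
clock: 6.05
position: [519.0, -146.7, 82.0]
ee_rot: [0.021, 0.706, -0.203, 0.678]
contact_force: [0.0, 0.4, -2.2]
gripper_width: 17.3
```

{"api": "play_rows", "payload": {"series": [[0,0,0,0,0,0,0],[0,0,0,0,0,0,0]]}}

```text
clock: 6.25
position: [518.9, -146.9, 81.5]
ee_rot: [0.021, 0.706, -0.203, 0.678]
contact_force: [0.6, 0.5, -1.5]
gripper_width: 17.1
```

```bash
python3 - <<'E'
from h import *
st(); s=read_state(); print(s["wrist_torque"])
E
```

```text
t 6.25 j [-0.67  0.79  0.   -1.14 -1.62  2.41] p [ 518.9 -146.9   81.5] yaw -18.42 zz 0.001 y [ 0.305  0.916 -0.259] F [ 0.6  0.5 -1.5] w 17.1
[-2.47873004  0.79782849 -0.09498398]
```

```bash
python3 - <<'E'
from h import *
plan([547.2,-57.5,145],Rt(-18.3,-90),16)
E
```

```text
n 16 row [-0.0076, 0.0008, -0.0001, -0.0001, -0.0001, -0.0818] mm/row 7.6 deg/row 4.69
   [ 522. -138.  102.]
   [ 526. -124.  120.]
   [ 532. -106.  133.]
   [538. -86. 142.]
   [545. -65. 145.]
```

{"api": "play_rows", "payload": {"series": [[-0.0076,0.0008,0,0,0,-0.04,0],[-0.0076,0.0008,0,0,0,-0.082,0],[-0.0076,0.0008,0,0,0,-0.082,0],[-0.0076,0.0008,0,0,0,-0.082,0],[-0.0076,0.0008,0,0,0,-0.082,0],[-0.0076,0.0008,0,0,0,-0.082,0],[-0.0076,0.0008,0,0,0,-0.082,0],[-0.0076,0.0008,0,0,0,-0.082,0]]}}

```text
clock: 7.05
position: [528.1, -114.7, 128.0]
ee_rot: [-0.198, 0.683, -0.403, 0.577]
contact_force: [0.2, -0.6, -3.7]
gripper_width: 17.2
```

```bash
python3 - <<'E'
from h import *
st(); plan([547.2,-57.5,145],Rt(-18.3,-90),8)
E
```

```text
t 7.05 j [-0.34  0.44 -0.11 -0.75 -1.17  1.94] p [ 528.1 -114.7  128. ] yaw -18.81 zz -0.01 y [ 0.195  0.597 -0.778] F [ 0.2 -0.6 -3.7] w 17.2
n 8 row [-0.0079, 0.0009, -0.0, 0.0008, -0.0015, -0.0848] mm/row 8.0 deg/row 4.86
   [535. -95. 139.]
   [542. -73. 145.]
```

{"api": "play_rows", "payload": {"series": [[-0.0079,0.0005,0,0.001,-0.0015,-0.084,0],[-0.0079,0.0005,0,0.001,-0.0015,-0.084,0],[-0.0079,0.0005,0,0.001,-0.0015,-0.084,0],[-0.0079,0.0005,0,0.001,-0.0015,-0.084,0],[-0.0079,0.0005,0,0.001,-0.0015,-0.084,0],[-0.0079,0.0005,0,0.001,-0.0015,-0.084,0],[-0.0079,0.0005,0,0.001,-0.0015,-0.084,0],[-0.0079,0.0005,0,0.001,-0.0015,-0.084,0]]}}

```text
clock: 7.85
position: [539.9, -53.1, 148.7]
ee_rot: [-0.421, 0.574, -0.573, 0.407]
contact_force: [-0.2, -0.8, -3.2]
gripper_width: 17.1
```

```bash
python3 - <<'E'
from h import *
st()
C0=np.array([584.2,-29.3]); bx=np.array([.957,-.289]); by=np.array([.289,.957])
plan([*(C0+14*bx+52*by),156],Rt(-16.8,-90),5)
E
```

```text
t 7.85 j [ 0.21  0.33 -0.31  0.01 -0.95  1.04] p [539.9 -53.1 148.7] yaw -18.39 zz -0.012 y [-0.016 -0.011 -1.   ] F [-0.2 -0.8 -3.2] w 17.1
n 5 row [-0.0177, -0.0017, 0.0096, 0.0025, -0.0055, 0.0031] mm/row 20.2 deg/row 0.39
   [584. -12. 153.]
```

{"api": "play_rows", "payload": {"series": [[-0.013,-0.0014,0.007,0.002,-0.004,0.002,0],[-0.013,-0.0014,0.007,0.002,-0.004,0.002,0],[-0.013,-0.0014,0.007,0.002,-0.004,0.002,0],[-0.013,-0.0014,0.007,0.002,-0.004,0.002,0],[-0.013,-0.0014,0.007,0.002,-0.004,0.002,0],[-0.013,-0.0014,0.007,0.002,-0.004,0.002,0],[-0.01,0,0.004,0,0,0,0]]}}

```text
clock: 8.55
position: [613.4, 22.3, 154.1]
ee_rot: [-0.422, 0.571, -0.566, 0.419]
contact_force: [-0.2, 0.0, -3.6]
gripper_width: 17.1
```

```bash
python3 - <<'E'
from h import *
st()
C0=np.array([584.2,-29.3]); bx=np.array([.957,-.289]); by=np.array([.289,.957])
p=read_state()["position"][:2]-C0; print("blk",p@bx,p@by)
# lay pose: board underside corner pivot at y=45,z=52 ; alpha lean
for al in (60,28):
    a=np.radians(al); y=44+90*np.cos(a)-9*np.sin(a); z=54+90*np.sin(a)+9*np.cos(a); print(al,y,z)
    plan([*(C0+14*bx+y*by),z],Rt(-16.8,-180+al),12)
E
```

```text
t 8.55 j [ 0.3   0.43 -0.12 -0.01 -1.03  0.98] p [613.4  22.3 154.1] yaw -17.06 zz -0.008 y [-0.008  0.004 -1.   ] F [-0.2  0.  -3.6] w 17.1
blk 13.002883334558575 57.78960779197333
60 81.20577136594005 136.44228634059948
n 12 row [-0.0023, 0.001, 0.0001, 0.0008, -0.0002, -0.0437] mm/row 2.5 deg/row 2.51
   [616.  29. 151.]
   [618.  34. 147.]
   [619.  40. 142.]
   [621.  44. 136.]
28 119.24003929223042 104.19896898646051
n 12 row [-0.0068, 0.0013, 0.0001, 0.0008, 0.0, -0.0903] mm/row 6.9 deg/row 5.17
   [619.  41. 148.]
   [625.  58. 138.]
   [629.  72. 123.]
   [632.  81. 104.]
```

{"api": "play_rows", "payload": {"series": [[-0.006,0.001,0,0.001,0,-0.04,0],[-0.006,0.001,0,0.001,0,-0.078,0],[-0.006,0.001,0,0.001,0,-0.078,0],[-0.006,0.001,0,0.001,0,-0.078,0],[-0.006,0.001,0,0.001,0,-0.078,0],[-0.006,0.001,0,0.001,0,-0.078,0],[-0.006,0.001,0,0.001,0,-0.078,0],[-0.006,0.001,0,0.001,0,-0.078,0]]}}

```text
clock: 9.35
position: [633.2, 67.0, 136.4]
ee_rot: [0.565, -0.42, 0.671, -0.234]
contact_force: [-0.7, 0.2, -2.5]
gripper_width: 17.5
```

```bash
cat >> h.py <<'E'
C0=np.array([584.2,-29.3]); bx=np.array([.957,-.289]); by=np.array([.289,.957])
def blk():
    p=read_state()["position"][:2]-C0; print("blk x,y",(p@bx).round(1),(p@by).round(1))
def lay(al,n,lift=4,y0=44):
    a=np.radians(al); y=y0+90*np.cos(a)-9*np.sin(a); z=50+lift+90*np.sin(a)+9*np.cos(a)
    plan([*(C0+14*bx+y*by),z],Rt(-16.8,-180+al),n)
E
python3 - <<'E'
from h import *
st();blk();lay(28,6,3)
E
```

```text
t 9.35 j [ 0.53  0.65 -0.06  0.4  -1.34  0.55] p [633.2  67.  136.4] yaw -17.46 zz 0.008 y [-0.162 -0.537 -0.828] F [-0.7  0.2 -2.5] w 17.5
blk x,y 19.0 106.4
n 6 row [-0.0055, 0.0024, -0.0009, 0.0005, -0.0023, -0.081] mm/row 6.0 deg/row 4.64
   [633.  76. 121.]
   [632.  81. 103.]
```

{"api": "play_rows", "payload": {"series": [[-0.0055,0.0024,-0.0012,0,-0.002,-0.08,0],[-0.0055,0.0024,-0.0012,0,-0.002,-0.08,0],[-0.0055,0.0024,-0.0012,0,-0.002,-0.08,0],[-0.0055,0.0024,-0.0012,0,-0.002,-0.08,0],[-0.0055,0.0024,-0.0012,0,-0.002,-0.08,0],[-0.0055,0.0024,-0.0012,0,-0.002,-0.06,0]]}}

```text
clock: 9.95
position: [636.9, 87.6, 101.6]
ee_rot: [0.648, -0.275, 0.706, -0.076]
contact_force: [1.8, 3.6, 4.9]
gripper_width: 17.4
```

```bash
python3 - <<'E'
from h import *
st();blk();lay(28,3,1)
d=snap("scene"); im=cv2.resize(d["color"][60:310,150:430],None,fx=2.8,fy=2.3,interpolation=cv2.INTER_CUBIC); cv2.imwrite("pics/s4.png",im[:,:,::-1])
E
```

```text
t 9.95 j [ 0.61  0.89  0.01  0.57 -1.63  0.4 ] p [636.9  87.6 101.6] yaw -16.81 zz 0.009 y [-0.248 -0.837 -0.487] F [1.8 3.6 4.9] w 17.4
blk x,y 16.7 127.1
n 3 row [0.0012, 0.0024, -0.0009, -0.0014, -0.0027, -0.0066] mm/row 2.8 deg/row 0.42
   [632.  81. 101.]
```

View pics/s4.png

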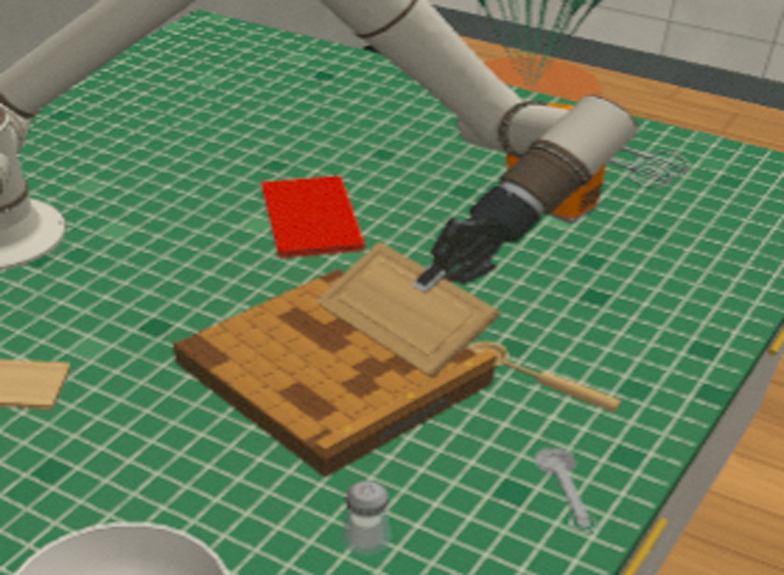

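Board held by its edge with the grooved face now visible, leaning about 29° towards +y, its foot on the block. The mixer is behind the wrist and clear, and the spoon head at (495,352) is clear of the overhang spot. I'll lower it further to about 22°.

```bash
python3 - <<'E'
from h import *
lay(22,4,2,50)
E
```

```text
n 4 row [-0.0017, 0.0001, -0.0006, -0.0013, -0.0014, -0.0291] mm/row 1.8 deg/row 1.67
   [636.  90.  96.]
```

{"api": "play_rows", "payload": {"series": [[-0.0012,0,-0.0006,-0.001,-0.001,-0.029,0],[-0.0017,0,-0.0006,-0.001,-0.001,-0.029,0],[-0.0017,0,-0.0006,-0.001,-0.001,-0.029,0],[-0.0017,0,-0.0006,-0.001,-0.001,-0.029,0],[0,0,0,0,0,0,0]]}}

```text
clock: 10.5
position: [637.0, 92.9, 92.1]
ee_rot: [0.666, -0.233, 0.708, -0.031]
contact_force: [-0.1, -0.0, 0.2]
gripper_width: 17.3
```

```bash
python3 - <<'E'
from h import *
st();blk();A=cur(); M=A[:3,:3]; print(M.round(3).tolist()); print("world z in tool",M.T@[0,0,1])
E
```

```text
t 10.5 j [ 0.63  0.96  0.04  0.61 -1.72  0.38] p [637.   92.9  92.1] yaw -16.76 zz 0.003 y [-0.267 -0.889 -0.372] F [-0.1 -0.   0.2] w 17.3
blk x,y 15.2 132.2
[[-0.11, -0.267, 0.958], [-0.355, -0.889, -0.288], [0.928, -0.372, 0.003]]
world z in tool [ 0.92817119 -0.37213963  0.00321439]
```

{"api": "play_rows", "payload": {"series": [[-0.0018,0.0004,0,0,0,0,0.02],[-0.0018,0.0004,0,0,0,0,0.022],[-0.0018,0.0004,0,0,0,0,0.024],[-0.0018,0.0004,0,0,0,0,0.026],[-0.0018,0.0004,0,0,0,0,0.028],[-0.0018,0.0004,0,0,0,0,0.03],[-0.0018,0.0004,0,0,0,0,0.032],[-0.0018,0.0004,0,0,0,0,0.034],[-0.0018,0.0004,0,0,0,0,0.036],[-0.0018,0.0004,0,0,0,0,0.038]]}}

```text
clock: 11.5
position: [638.2, 95.4, 73.8]
ee_rot: [0.665, -0.235, 0.708, -0.032]
contact_force: [-0.1, 0.8, -2.2]
gripper_width: 37.9
```

```bash
python3 - <<'E'
from h import *
st();blk()
E
```

```text
t 11.5 j [ 0.63  0.98  0.04  0.6  -1.7   0.36] p [638.2  95.4  73.8] yaw -16.87 zz 0.005 y [-0.267 -0.888 -0.375] F [-0.1  0.8 -2.2] w 37.9
blk x,y 15.6 134.9
```

{"api": "play_rows", "payload": {"series": [[-0.0018,0.0004,0,0,0,0,0.0392],[-0.0018,0.0004,0,0,0,0,0.0405],[-0.0018,0.0004,0,0,0,0,0.0418],[-0.0018,0.0004,0,0,0,0,0.043],[-0.0018,0.0004,0,0,0,0,0.0443],[-0.0018,0.0004,0,0,0,0,0.0455],[-0.0018,0.0004,0,0,0,0,0.0468],[-0.0018,0.0004,0,0,0,0,0.048],[-0.0018,0.0004,0,0,0,0,0.049],[-0.0018,0.0004,0,0,0,0,0.05]]}}

```text
clock: 12.5
position: [639.1, 97.4, 55.7]
ee_rot: [0.665, -0.234, 0.709, -0.031]
contact_force: [-0.1, 0.1, -0.7]
gripper_width: 50.2
```

```bash
python3 - <<'E'
from h import *
st();blk()
d=snap("scene"); im=cv2.resize(d["color"][100:270,200:420],None,fx=3.5,fy=3.5,interpolation=cv2.INTER_CUBIC); cv2.imwrite("pics/s5.png",im[:,:,::-1])
E
```

```text
t 12.5 j [ 0.63  1.01  0.05  0.6  -1.69  0.35] p [639.1  97.4  55.7] yaw -16.93 zz 0.006 y [-0.268 -0.888 -0.373] F [-0.1  0.1 -0.7] w 50.2
blk x,y 16.0 137.1
```

View pics/s5.png

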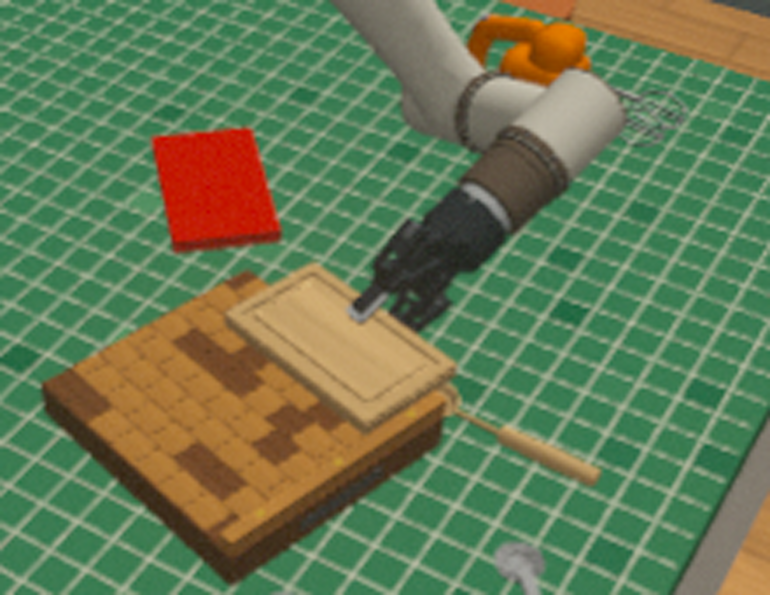

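Board is laid flat with the grooved face up, fingers loosely around the overhanging edge at (360,310). The wrist housing at (600,95) is near the beaters at (650,115), so I'll check the clearance before retreating.

```bash
python3 - <<'E'
from h import *
d=snap("scene"); q=[(200+600/3.5,100+95/3.5),(200+575/3.5,100+72/3.5),(200+622/3.5,100+115/3.5)]
for z in(150,200,250): print(z,onz(d,q,z)[:,:2].round(0).tolist())
print("beaters z140",onz(d,[(200+625/3.5,100+92/3.5),(200+685/3.5,100+110/3.5),(200+640/3.5,100+140/3.5)],140)[:,:2].round(0).tolist())
t=load("pics/top0.npz"); print(onz(t,[(102,108),(118,110),(100,140),(118,140)],140)[:,:2].round(0).tolist())
t=snap("top"); cv2.imwrite("pics/t2.png",cv2.resize(t["color"][90:240,80:330],None,fx=3.2,fy=3.2,interpolation=cv2.INTER_CUBIC)[:,:,::-1])
A=cur(); y=A[:3,1]; print([(A[:3,3]-y*L).round(0).tolist() for L in (200,250,300)])
E
```

```text
150 [[718.0, 471.0], [678.0, 498.0], [752.0, 448.0]]
200 [[741.0, 396.0], [703.0, 421.0], [773.0, 375.0]]
250 [[764.0, 321.0], [729.0, 345.0], [794.0, 301.0]]
beaters z140 [[734.0, 506.0], [800.0, 507.0], [781.0, 430.0]]
[[798.0, 510.0], [792.0, 457.0], [689.0, 506.0], [691.0, 448.0]]
[[693.0, 275.0, 130.0], [706.0, 320.0, 148.0], [720.0, 364.0, 167.0]]
```

View pics/t2.png

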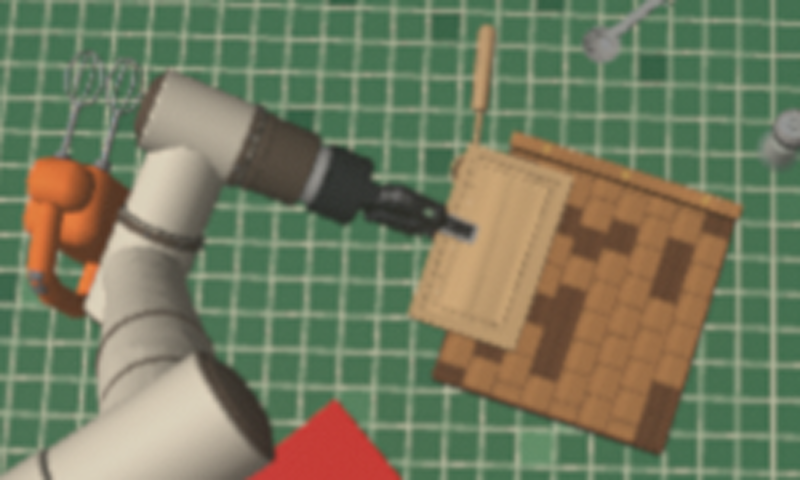

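{"api": "play_rows", "payload": {"series": [[0.0019,-0.0007,0,0,0,0,0.057],[0.0019,-0.0007,0,0,0,0,0.064],[0.0019,-0.0007,0,0,0,0,0.071],[0.0019,-0.0007,0,0,0,0,0.078],[0.0019,-0.0007,0,0,0,0,0.085],[0,0,0,0,0,0.07,0.085],[0,0,0,0,0,0.08,0.085],[0,0,0,0,0,0.08,0.085],[0,0,0,0,0,0.08,0.085],[0,0,0,0,0,0.08,0.085]]}}

```text
clock: 13.65
position: [639.8, 101.1, 64.1]
ee_rot: [0.606, -0.361, 0.687, -0.173]
contact_force: [0.1, -0.5, -0.3]
gripper_width: 84.9
```

```bash
python3 - <<'E'
from h import *
st();blk()
A=cur();p=A[:3,3]
plan([p[0]+12*.289,p[1]+12*.957,170],Rt(-16.8,-120),4)
plan([*(C0-60*bx+40*by),360],Rt(-16.8,-90),10,T([p[0]+12*.289,p[1]+12*.957,170],Rt(-16.8,-120)))
E
```

```text
t 13.65 j [ 0.6   0.83 -0.02  0.47 -1.4   0.43] p [639.8 101.1  64.1] yaw -16.64 zz 0.005 y [-0.199 -0.679 -0.707] F [ 0.1 -0.5 -0.3] w 84.9
blk x,y 15.5 140.9
n 4 row [0.0145, -0.0224, 0.0001, -0.0014, -0.0002, 0.0656] mm/row 26.7 deg/row 3.76
   [643. 112. 143.]
n 10 row [0.0164, -0.0152, -0.0076, 0.0, 0.0, 0.0524] mm/row 23.6 deg/row 3.0
   [615.  97. 233.]
   [584.  72. 291.]
   [550.  39. 344.]
```

{"api": "play_rows", "payload": {"series": [[0.0145,-0.0224,0,0,0,0.04,0.085],[0.0145,-0.0224,0,0,0,0.066,0.085],[0.0145,-0.0224,0,0,0,0.066,0.085],[0.0145,-0.0224,0,0,0,0.066,0.085],[0.0164,-0.0152,-0.0076,0,0,0.052,0.085],[0.0164,-0.0152,-0.0076,0,0,0.052,0.085],[0.0164,-0.0152,-0.0076,0,0,0.052,0.085],[0.0164,-0.0152,-0.0076,0,0,0.052,0.085],[0.0164,-0.0152,-0.0076,0,0,0.052,0.085],[0.0164,-0.0152,-0.0076,0,0,0.052,0.085]]}}

```text
clock: 14.65
position: [582.3, 78.8, 306.3]
ee_rot: [0.476, -0.517, 0.61, -0.367]
contact_force: [1.4, 0.7, 0.5]
gripper_width: 84.9
```

```bash
python3 - <<'E'
from h import *
st();blk()
plan([*(C0-60*bx+40*by),360],Rt(-16.8,-90),5)
E
```

```text
t 14.65 j [ 0.49  0.32  0.03  0.16 -1.41  0.76] p [582.3  78.8 306.3] yaw -16.3 zz 0.014 y [-0.043 -0.196 -0.98 ] F [1.4 0.7 0.5] w 84.9
blk x,y -33.0 102.9
n 5 row [0.0138, -0.0092, -0.0054, -0.003, 0.0015, 0.0404] mm/row 17.4 deg/row 2.32
   [556.  49. 340.]
```

{"api": "play_rows", "payload": {"series": [[0.0138,-0.0092,-0.0054,-0.003,0.0015,0.04,0],[0.0138,-0.0092,-0.0054,-0.003,0.0015,0.04,0],[0.0138,-0.0092,-0.0054,-0.003,0.0015,0.04,0],[0.0138,-0.0092,-0.0054,-0.003,0.0015,0.04,0],[0.0138,-0.0092,-0.0054,-0.003,0.0015,0.04,0],[0,0,0,0,0,0,0]]}}

```text
clock: 15.25
position: [534.8, 24.3, 373.9]
ee_rot: [0.413, -0.567, 0.568, -0.431]
contact_force: [-0.0, -0.4, 0.7]
gripper_width: 0.7
```

```bash
cat > m.py <<'E'
from h import *
def meas(d,zb=68):
    hsv=cv2.cvtColor(d["color"],cv2.COLOR_RGB2HSV)
    b=((hsv[...,0]>14)&(hsv[...,0]<26)&(hsv[...,1]>60)&(hsv[...,1]<140)&(hsv[...,2]>170)).astype(np.uint8)
    b=cv2.morphologyEx(b,cv2.MORPH_OPEN,np.ones((5,5))); out=[]
    for c in cv2.findContours(b,0,1)[0]:
        if cv2.contourArea(c)>5000:
            h=cv2.convexHull(c); e=cv2.approxPolyDP(h,6,True).reshape(-1,2); W=onz(d,e,zb)
            print("quad px",e.tolist()); print(" blk xy",((W[:,:2]-C0)@np.c_[bx,by]).round(1).tolist())
E
python3 - <<'E'
from m import *
st();blk(); d=snap("wrist","pics/w3.png"); np.savez("pics/w3.npz",**d); meas(d)
E
```

```text
t 15.25 j [ 0.34  0.15  0.04 -0.01 -1.43  0.94] p [534.8  24.3 373.9] yaw -16.72 zz 0.016 y [ 0.022  0.015 -1.   ] F [-0.  -0.4  0.7] w 0.7
blk x,y -62.7 37.0
quad px [[246, 37], [247, 166], [180, 165], [170, 39]]
 blk xy [[113.7, 54.6], [-84.9, 53.8], [-83.8, 168.8], [112.4, 170.3]]
```

View pics/w3.png

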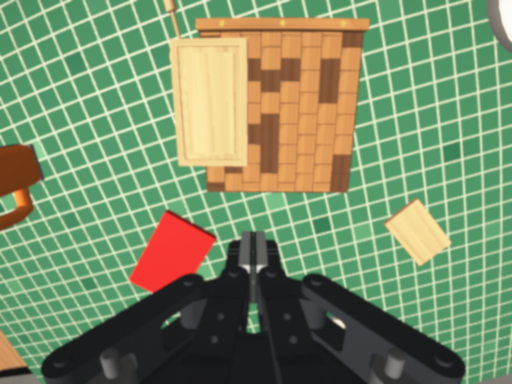

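```bash
python3 - <<'E'
from h import *
g=lambda x,y,z:[*(C0+x*bx+y*by),z]
Rd=Rt(-16.8,-90)
plan(g(14,206,150),Rd,8); plan(g(14,206,59),Rd,4,T(g(14,206,150),Rd))
E
```

```text
n 8 row [-0.0207, 0.0282, 0.0094, -0.0019, 0.0003, -0.0025] mm/row 36.2 deg/row 0.18
   [581.  77. 290.]
   [627. 129. 206.]
n 4 row [-0.0, 0.0228, -0.0, 0.0, -0.0, -0.0] mm/row 22.8 deg/row 0.0
   [657. 164.  82.]
```

{"api": "play_rows", "payload": {"series": [[-0.0207,0.0282,0.0094,-0.002,0,-0.0025,0],[-0.0207,0.0282,0.0094,-0.002,0,-0.0025,0],[-0.0207,0.0282,0.0094,-0.002,0,-0.0025,0],[-0.0207,0.0282,0.0094,-0.002,0,-0.0025,0],[-0.0207,0.0282,0.0094,-0.002,0,-0.0025,0],[-0.0207,0.0282,0.0094,-0.002,0,-0.0025,0],[-0.0207,0.0282,0.0094,-0.002,0,-0.0025,0],[-0.0207,0.0282,0.0094,-0.002,0,-0.0025,0],[0,0,0,0,0,0,0]]}}

```text
clock: 16.2
position: [661.9, 175.7, 139.0]
ee_rot: [0.425, -0.565, 0.567, -0.423]
contact_force: [-0.4, -1.2, -0.9]
gripper_width: 0.3
```

```bash
python3 - <<'E'
from h import *
g=lambda x,y,z:[*(C0+x*bx+y*by),z]
st();blk()
Rd=Rt(-16.8,-90)
plan(g(14,206,60),Rd,5); 
E
```

```text
t 16.2 j [ 0.5   0.55  0.05  0.   -1.07  0.79] p [661.9 175.7 139. ] yaw -16.32 zz -0.0 y [-0.001 -0.004 -1.   ] F [-0.4 -1.2 -0.9] w 0.3
blk x,y 15.1 218.6
n 5 row [0.0025, 0.0158, -0.0002, 0.0, 0.0017, 0.0009] mm/row 16.0 deg/row 0.11
   [659. 168.  92.]
```

{"api": "play_rows", "payload": {"series": [[0.0025,0.0155,0,0,0.0017,0,0],[0.0025,0.0155,0,0,0.0017,0,0],[0.0025,0.0155,0,0,0.0017,0,0],[0.0025,0.0155,0,0,0.0017,0,0],[0.0025,0.0145,0,0,0.0017,0,0],[0.004,0,0,0,0,0,0],[0.006,0,0,0,0,0,0],[0.006,0,0,0,0,0,0]]}}

```text
clock: 17.0
position: [653.3, 151.9, 60.3]
ee_rot: [0.426, -0.564, 0.568, -0.422]
contact_force: [0.3, 1.0, 0.2]
gripper_width: 0.2
```

```bash
python3 - <<'E'
from h import *
g=lambda x,y,z:[*(C0+x*bx+y*by),z]
st();blk()
Rd=Rt(-16.8,-90)
plan(g(14.5,108,59),Rd,10); 
E
```

```text
t 17.0 j [ 0.47  0.61 -0.07  0.01 -0.89  0.81] p [653.3 151.9  60.3] yaw -16.28 zz 0.001 y [-0.002 -0.008 -1.   ] F [0.3 1.  0.2] w 0.2
blk x,y 13.8 193.4
n 10 row [0.0085, 0.0002, 0.0, -0.0001, 0.0009, 0.0008] mm/row 8.6 deg/row 0.07
   [646. 127.  60.]
   [639. 103.  60.]
   [632.  78.  59.]
```

{"api": "play_rows", "payload": {"series": [[0.005,0,0,0,0.001,0.001,0],[0.005,0,0,0,0.001,0.001,0],[0.005,0,0,0,0.001,0.001,0],[0.005,0,0,0,0.001,0.001,0],[0.005,0,0,0,0.001,0.001,0],[0.005,0,0,0,0.001,0.001,0],[0.005,0,0,0,0.001,0.001,0],[0.005,0,0,0,0,0,0],[0.005,0,0,0,0,0,0],[0.005,0,0,0,0,0,0]]}}

```text
clock: 18.0
position: [640.1, 101.1, 64.0]
ee_rot: [0.419, -0.567, 0.568, -0.425]
contact_force: [0.1, 0.6, 0.3]
gripper_width: 0.4
```

```bash
python3 - <<'E'
from m import *
st();blk(); d=snap("wrist"); meas(d)
E
```

```text
t 18.0 j [ 0.41  0.57 -0.14 -0.   -0.85  0.87] p [640.1 101.1  64. ] yaw -16.72 zz 0.007 y [ 0.008  0.004 -1.   ] F [0.1 0.6 0.3] w 0.4
blk x,y 15.8 141.0
quad px [[269, 64], [502, 71], [433, 335], [286, 274], [265, 237]]
 blk xy [[114.0, 133.9], [114.1, 17.6], [-54.0, 16.5], [-2.3, 121.2], [22.9, 134.3]]
```

{"api": "play_rows", "payload": {"series": [[-0.001,0.003,0,0,0,0,0],[0.004,0.002,0,0,0,0,0],[0.005,0.0006,0,0,0,0,0],[0.005,0.0005,0,0,0,0,0],[0.005,0.0005,0,0,0,0,0],[0.005,0.0005,0,0,0,0,0],[0.005,0.0005,0,0,0,0,0],[0.005,0.0005,0,0,0,0,0],[0.005,0.0005,0,0,0,0,0],[0.004,0.0005,0,0,0,0,0]]}}

```text
clock: 19.05
position: [635.4, 63.3, 61.9]
ee_rot: [0.412, -0.563, 0.57, -0.434]
contact_force: [1.4, 5.4, 5.3]
gripper_width: 0.1
```

```bash
python3 - <<'E'
from m import *
st();blk(); d=snap("wrist"); meas(d)
g=lambda x,y,z:[*(C0+x*bx+y*by),z]; Rd=Rt(-16.8,-90); p=read_state()["position"]
E
```

```text
t 19.05 j [ 0.35  0.55 -0.18 -0.   -0.81  0.93] p [635.4  63.3  61.9] yaw -16.49 zz 0.025 y [ 0.03   0.011 -1.   ] F [1.4 5.4 5.3] w 0.1
blk x,y 22.2 103.4
quad px [[272, 65], [508, 76], [437, 337], [286, 274], [264, 230]]
 blk xy [[119.9, 95.2], [118.6, -21.7], [-43.7, -20.3], [6.1, 83.8], [34.7, 97.4]]
```

{"api": "play_rows", "payload": {"series": [[-0.006,0,0,0,0,0,0],[-0.008,-0.002,0,0,0,0,0],[-0.008,-0.02,0,0,0,0,0],[0,-0.03,0,0,0,0,0],[0,-0.02,0,0,0,0,0]]}}

```text
clock: 19.6
position: [631.8, 79.2, 126.6]
ee_rot: [0.421, -0.567, 0.568, -0.423]
contact_force: [0.2, 0.1, 0.9]
gripper_width: -0.2
```

```bash
python3 - <<'E'
from m import *
st();blk()
g=lambda x,y,z:[*(C0+x*bx+y*by),z]; Rd=Rt(-16.8,-90)
plan(g(-118,37,135),Rd,6)
E
```

```text
t 19.6 j [ 0.38  0.49 -0.1   0.   -0.98  0.9 ] p [631.8  79.2 126.6] yaw -16.74 zz 0.002 y [ 0.002  0.001 -1.   ] F [0.2 0.1 0.9] w -0.2
blk x,y 14.2 117.6
n 6 row [0.0134, -0.0014, -0.022, -0.0003, 0.0002, -0.0002] mm/row 25.8 deg/row 0.03
   [557.  60. 131.]
   [482.  40. 135.]
```

{"api": "play_rows", "payload": {"series": [[0.0134,-0.002,-0.022,0,0,0,0],[0.0134,-0.0014,-0.022,0,0,0,0],[0.0134,-0.0014,-0.022,0,0,0,0],[0.0134,-0.0014,-0.022,0,0,0,0],[0.0134,-0.0014,-0.022,0,0,0,0],[0.0134,-0.0014,-0.022,0,0,0,0],[0,0,0,0,0,0,0]]}}

```text
clock: 20.3
position: [470.5, 37.4, 130.6]
ee_rot: [-0.427, 0.569, -0.566, 0.415]
contact_force: [-0.5, 0.4, 0.8]
gripper_width: 0.1
```

```bash
python3 - <<'E'
from m import *
st();blk(); d=snap("wrist"); meas(d); cv2.imwrite("pics/w4.png",d["color"][:,:,::-1])
g=lambda x,y,z:[*(C0+x*bx+y*by),z]; Rd=Rt(-16.8,-90)
plan(g(-115,37,59),Rd,6)
E
```

```text
t 20.3 j [ 0.42  0.24 -0.49 -0.   -0.86  0.85] p [470.5  37.4 130.6] yaw -16.83 zz -0.014 y [-0.016 -0.006 -1.   ] F [-0.5  0.4  0.8] w 0.1
blk x,y -128.1 31.0
quad px [[333, 0], [320, 144], [165, 142], [154, 0]]
 blk xy [[16.7, -22.1], [-79.2, -20.2], [-77.4, 97.0], [16.7, 95.6]]
n 6 row [-0.0009, 0.012, 0.002, 0.002, 0.0, 0.0017] mm/row 12.2 deg/row 0.15
   [478.  39.  95.]
   [485.  39.  59.]
```

{"api": "play_rows", "payload": {"series": [[-0.001,0.012,0.002,0.002,0,0.0017,0],[-0.001,0.012,0.002,0.002,0,0.0017,0],[-0.001,0.012,0.002,0.002,0,0.0017,0],[-0.001,0.012,0.002,0.002,0,0.0017,0],[-0.001,0.012,0.002,0.002,0,0.0017,0],[-0.001,0.011,0.002,0.002,0,0.0017,0],[0,0,0,0,0,0,0]]}}

```text
clock: 21.05
position: [488.2, 41.2, 53.8]
ee_rot: [-0.424, 0.568, -0.567, 0.42]
contact_force: [-0.2, -0.7, 0.4]
gripper_width: 0.1
```

```bash
python3 - <<'E'
from m import *
st();blk()
g=lambda x,y,z:[*(C0+x*bx+y*by),z]; Rd=Rt(-16.8,-90)
plan(g(-95,38,59),Rd,5)
E
```

```text
t 21.05 j [ 0.42  0.38 -0.54  0.   -0.66  0.86] p [488.2  41.2  53.8] yaw -16.74 zz -0.004 y [-0.006 -0.003 -1.   ] F [-0.2 -0.7  0.4] w 0.1
blk x,y -112.2 39.7
n 5 row [0.0004, -0.001, 0.0034, 0.0009, 0.0002, 0.001] mm/row 3.6 deg/row 0.08
   [498.  37.  57.]
```

{"api": "play_rows", "payload": {"series": [[0,-0.005,0,0,0,0,0],[0,0,0.004,0,0,0,0],[0,0,0.004,0,0,0,0],[0,0,0.003,0,0,0,0],[0,0,0.002,0,0,0,0],[0,0,0.002,0,0,0,0],[0,0,0.002,0,0,0,0],[0,0,0.002,0,0,0,0]]}}

```text
clock: 21.85
position: [509.9, 35.8, 60.8]
ee_rot: [0.424, -0.567, 0.568, -0.42]
contact_force: [-0.2, 0.3, -0.6]
gripper_width: -0.0
```

```bash
python3 - <<'E'
from m import *
st();blk()
E
```

```text
t 21.85 j [ 0.39  0.39 -0.48  0.   -0.7   0.89] p [509.9  35.8  60.8] yaw -16.72 zz -0.002 y [-0.003 -0.003 -1.   ] F [-0.2  0.3 -0.6] w -0.0
blk x,y -89.9 40.8
```

{"api": "play_rows", "payload": {"series": [[0.001,0.0005,0.0015,0,0,0,0],[0.001,0.0005,0.0015,0,0,0,0],[0,0,0.0015,0,0,0,0],[0,0,0.0015,0,0,0,0]]}}

```text
clock: 22.25
position: [512.9, 31.6, 59.3]
ee_rot: [-0.425, 0.568, -0.567, 0.419]
contact_force: [-3.1, 1.3, 2.6]
gripper_width: 0.4
```

{"api": "play_rows", "payload": {"series": [[0,0,0.0015,0,0,0,0],[0,0,0.0015,0,0,0,0]]}}

```text
clock: 22.45
position: [513.6, 30.8, 59.1]
ee_rot: [-0.426, 0.569, -0.566, 0.417]
contact_force: [-7.5, 6.4, 6.9]
gripper_width: -0.0
```

```bash
python3 - <<'E'
from m import *
st();blk(); d=snap("wrist"); cv2.imwrite("pics/w5.png",d["color"][:,:,::-1])
E
```

```text
t 22.45 j [ 0.37  0.4  -0.47 -0.   -0.71  0.9 ] p [513.6  30.8  59.1] yaw -16.81 zz -0.012 y [-0.014 -0.004 -1.   ] F [-7.5  6.4  6.9] w -0.0
blk x,y -85.0 37.1
```

{"api": "play_rows", "payload": {"series": [[0,0,0.003,0,0,0,0],[0,0,0.004,0,0,0,0],[0,0,0.004,0,0,0,0]]}}

```text
clock: 22.8
position: [513.0, 29.2, 58.0]
ee_rot: [-0.432, 0.575, -0.561, 0.409]
contact_force: [-12.4, 9.4, 10.3]
gripper_width: -0.3
```

```bash
python3 - <<'E'
from m import *
st();blk()
E
```

```text
t 22.8 j [ 0.37  0.41 -0.45 -0.01 -0.74  0.92] p [513.   29.2  58. ] yaw -16.99 zz -0.034 y [-0.037 -0.004 -0.999] F [-12.4   9.4  10.3] w -0.3
blk x,y -85.1 35.4
```

{"api": "play_rows", "payload": {"series": [[0,0,-0.006,0.01,0,0,0],[0,0,-0.01,0.01,0,0,0],[0,-0.005,-0.015,0.01,0,0,0],[0,-0.04,-0.01,0,0,0,0],[0,-0.045,0,0,0,0,0],[0,-0.045,0,0,0,0,0],[0,-0.045,0.01,0,0,0,0],[0,-0.045,0.015,0,0,0,0],[0,-0.045,0.015,0,0,0,0],[0,0,0,0,0,0,0]]}}

```text
clock: 23.8
position: [516.8, 32.5, 340.5]
ee_rot: [0.421, -0.561, 0.574, -0.422]
contact_force: [-1.2, 0.5, -0.5]
gripper_width: 0.1
```

```bash
python3 - <<'E'
from m import *
st();blk(); d=snap("wrist"); np.savez("pics/w6.npz",**d); meas(d)
a=cv2.resize(d["color"][0:210,110:400],None,fx=2.75,fy=2.75,interpolation=cv2.INTER_CUBIC); cv2.imwrite("pics/w6.png",a[:,:,::-1])
E
```

```text
t 23.8 j [ 0.39  0.13 -0.07  0.02 -1.36  0.89] p [516.8  32.5 340.5] yaw -16.83 zz 0.015 y [ 0.012 -0.014 -1.   ] F [-1.2  0.5 -0.5] w 0.1
blk x,y -82.4 39.7
quad px [[212, 7], [296, 7], [292, 151], [215, 150]]
 blk xy [[124.3, 92.8], [124.6, -21.4], [-73.5, -23.3], [-71.7, 95.8]]
```

View pics/w6.png

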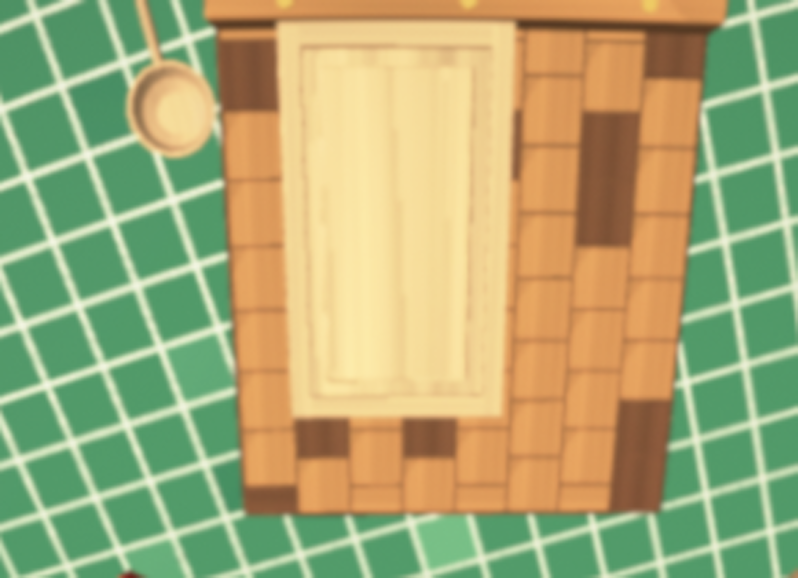

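{"api": "play_rows", "payload": {"series": [[0,0.018,0.02,0,0,0,0],[0,0.018,0.02,0,0,0,0],[0,0.018,0.02,0,0,0,0],[0,0.018,0.02,0,0,0,0],[0,0.018,0.02,0,0,0,0],[0,0,0,0,0,0,0]]}}

```text
clock: 24.45
position: [612.3, 1.2, 238.8]
ee_rot: [0.423, -0.563, 0.573, -0.42]
contact_force: [-0.2, 0.1, -1.2]
gripper_width: -0.1
```

```bash
python3 - <<'E'
from m import *
st();blk(); d=snap("wrist"); np.savez("pics/w7.npz",**d)
g=lambda x,y,z:[*(C0+x*bx+y*by),z]
q=proj(d,[g(124,100,68),g(124,-30,68)]); print(q.round(1).tolist())
y0,y1=int(q[:,1].min())-25,int(q[:,1].max())+25; y0=max(y0,0); x0,x1=int(q[:,0].min())-10,int(q[:,0].max())+10
a=d["color"][y0:y1,x0:x1]; f=790/a.shape[1]; a=cv2.resize(a,None,fx=f,fy=f,interpolation=cv2.INTER_CUBIC); print(y0,x0,f,a.shape); cv2.imwrite("pics/w7.png",a[:590,:,::-1])
E
```

```text
t 24.45 j [ 0.27  0.36 -0.02  0.02 -1.19  1.  ] p [612.3   1.2 238.8] yaw -16.86 zz 0.008 y [ 0.004 -0.014 -1.   ] F [-0.2  0.1 -1.2] w -0.1
blk x,y 18.0 37.3
[[193.5, 77.6], [313.1, 77.6]]
52 183 5.642857142857143 (282, 790, 3)
```

```bash
python3 - <<'E'
from m import *
d=load("pics/w7.npz"); hsv=cv2.cvtColor(d["color"],cv2.COLOR_RGB2HSV); meas(d)
for c in (190,196,205,220,240,260,280,295,302,308,315):
    print(c,"V",hsv[60:92,c,2].tolist()); 
for c in (205,250,300): print(c,"S",hsv[60:92,c,1].tolist())
E
```

```text
quad px [[306, 77], [298, 239], [208, 240], [198, 78]]
 blk xy [[124.5, -22.1], [-72.5, -23.3], [-73.2, 94.3], [123.4, 95.1]]
190 V [162, 187, 214, 222, 224, 223, 223, 222, 221, 220, 220, 220, 222, 223, 220, 204, 173, 156, 184, 214, 212, 182, 147, 127, 123, 122, 122, 121, 122, 121, 121, 121]
196 V [207, 215, 220, 222, 223, 222, 222, 221, 221, 220, 219, 219, 220, 221, 217, 200, 169, 155, 186, 213, 210, 182, 152, 138, 137, 137, 136, 137, 136, 136, 136, 136]
205 V [150, 183, 213, 221, 222, 222, 223, 224, 225, 225, 222, 219, 218, 218, 213, 196, 179, 201, 231, 240, 241, 241, 241, 241, 242, 242, 242, 241, 242, 241, 241, 241]
220 V [202, 206, 217, 219, 220, 219, 218, 218, 216, 213, 211, 211, 212, 213, 207, 189, 179, 210, 233, 239, 237, 237, 237, 238, 239, 241, 241, 242, 244, 245, 246, 246]
240 V [133, 186, 211, 216, 217, 217, 216, 214, 212, 209, 206, 205, 207, 208, 202, 183, 178, 214, 235, 239, 238, 237, 237, 238, 240, 241, 241, 237, 231, 233, 237, 237]
260 V [134, 185, 209, 214, 215, 215, 215, 214, 211, 208, 205, 204, 205, 207, 201, 183, 179, 217, 237, 240, 239, 238, 237, 239, 240, 241, 24
[... 646 characters left out ...]
201, 211, 215, 215, 214, 214, 214, 214, 214, 214]
315 V [172, 180, 204, 217, 220, 221, 222, 223, 222, 220, 217, 216, 217, 219, 215, 193, 160, 157, 192, 218, 223, 224, 224, 224, 224, 224, 224, 224, 224, 224, 224, 224]
205 S [70, 131, 148, 150, 149, 150, 150, 149, 150, 151, 150, 150, 151, 151, 151, 151, 140, 119, 107, 101, 99, 101, 99, 99, 100, 99, 99, 99, 100, 99, 99, 101]
250 S [74, 132, 149, 151, 151, 151, 151, 151, 152, 151, 150, 151, 151, 151, 152, 150, 132, 116, 104, 101, 102, 103, 103, 102, 101, 101, 101, 102, 102, 100, 97, 96]
300 S [59, 103, 139, 151, 152, 153, 153, 152, 153, 152, 152, 152, 153, 153, 153, 152, 136, 117, 106, 101, 101, 100, 101, 99, 99, 99, 101, 101, 99, 101, 101, 100]
```

```bash
python3 - <<'E'
from m import *
from bench import job_done
for n,R_ in (("top",{"bowl":(360,130,435,200),"mixer":(80,105,130,192),"shaker":(315,120,340,143),"spoon":(218,95,242,155)}),("scene",{"bowl":(145,285,240,365),"mixer":(328,100,372,156),"shaker":(270,265,292,305),"spoon":(325,207,372,240)})):
    a=load(f"pics/{n}0.npz")["color"].astype(int); b=snap(n)["color"].astype(int)
    for k,(x0,y0,x1,y1) in R_.items():
        e=abs(a-b)[y0:y1,x0:x1].max(-1); print(n,k,"changed px frac",(e>40).mean().round(3))
st(); job_done()
E
```

```text
top bowl changed px frac 0.0
top mixer changed px frac 0.0
top shaker changed px frac 0.0
top spoon changed px frac 0.459
scene bowl changed px frac 0.0
scene mixer changed px frac 0.0
scene shaker changed px frac 0.0
scene spoon changed px frac 0.0
t 24.6 j [ 0.27  0.35 -0.02  0.02 -1.19  1.  ] p [612.4   1.9 243.8] yaw -16.76 zz 0.014 y [ 0.011 -0.013 -1.   ] F [0.6 0.7 0.2] w 0.3
the job is handed in; nothing more can be done
```

The board is flipped with its grooved face up, pushed against the stop, and the job is handed in at about 24.6 s.

**Moves:** I gripped the overhanging edge and tipped the board upright. Still holding it, I shifted it clear of the block by about 10 mm. I then laid it down the other way over the block's far (+y) side, lowering it on the lower finger. With the fingers closed I pushed it back fully onto the block, then against the stop until it stalled at about 15 N along the push.

**Last checks:**
- **Position:** in the wrist view the board covers about -73 to 124 mm in the block's x, with the stop's inner face at about 124, and about -23 to 95 mm in y. It lies flat with nothing overhanging.
- **Snug and square:** the joint between board and stop lies on the same pixel rows across the board's width, within about 0.3 px, or 0.4 mm. I checked this from pixel profiles only, because the picture limit was reached.
- **Other objects:** bowl, mixer and shaker show no changed pixels in either camera.

**Disagreements:**
- **Spoon:** it shows no change in the scene view, but 46% of its area changed in the top view. I took that to be the arm passing in front of it, but did not confirm it with a picture.
- **Starting gap:** I measured about 54 mm from the board's end to the stop at the start, not the 5 to 35 mm in the task. Both cameras agreed, so I went by the images.

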